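# Take the red tube head off its bench mixer

### The arm

A 7-joint arm with a two-finger parallel gripper is mounted at the origin on the work surface. World frame = base frame: x ahead of the robot, y to its left, z up, the work surface at z = 0. Lengths are in m, angles in rad, forces in N, time in s.
With the tool pointing down it reaches from about 0.425 to 0.925 m from the base axis. Payload 6.8 kg.
Tool frame: the origin (TCP) lies between the finger pads; the fingertips stand ctrl.finger_overhang ahead of it and the grasp point (between the pads) lies 8 mm behind it (ctrl.finger_overhang is the distance from the TCP to the fingertips, in m); z points along the fingers, y is the direction in which the jaws open and shut (so a half turn about z gives the same grasp; the last joint's range is limited). The gripper opens to 85 mm and grips with 20 to 120 N. Pads are 22 mm wide; open, the fingers measure 114 mm over their backs; the gripper's body (76 mm by 85 mm) begins 54 mm behind the grasp point. The pads swing forward as they close: fully open they stand 13 mm farther back than shut.
Start: joints at [1.089, 0.477, 0.022, 1.555, -0.011, 1.109, -0.083], TCP at [0.246, -0.628, 0.242] pointing down, gripper open.
Joint ranges: [-2.96, 2.96], [-0.34, 2.1], [-1.41, 1.46], [0.24, 2.44], [-1.37, 4.51], [0.17, 1.92], [-2.96, 2.96]. Speed limits (rad/s): [2.39, 2.39, 3.14, 3.14, 3.14, 3.14, 3.14].

### API

Orientations are given as a unit quaternion [x, y, z, w].
In Python, from cell import state, vision, ctrl gives the robot as it stands. The module is installed in compiled form; this text tells all that it offers.
- The arm moves only by the shell command python3 -m crank 'ROWS' [OPENING] [FORCE]. ROWS is text: rows parted by semicolons, each of 6 numbers parted by spaces: the shift along the tool's x, y, z scaled (see below), then the turn, a rotation vector about the tool's x, y, z scaled (see below). A call has 1 to 8 rows; each row shifts and turns the commanded pose from where the row before left it, along the tool's axes as they then stand; what a row does not reach is not made up. The controller multiplies each number of a shift by 0.02 m and each number of a turn by 0.1 rad. A row lasts 1/12 s, in which the tool goes at most 41.7 mm and 7.16 degrees, less where a joint would pass 70% of its speed; a pose out of reach is approached as far as the arm can. A call with a number of a shift or a turn outside -1 to 1 is refused whole. A call with a gripper value outside its range is refused whole. OPENING is the opening, from 0 (shut) to 1 (fully open), set as the call begins (- or left out, the last holds). The fingers move at their own pace and stop on an object; FORCE is the grip in N (left out, the last holds). Time passes only in rows, so rows that do not move let the fingers close. It gives the time, the measured TCP pose, the force and the opening at its end, in the units of the state.
- state(): the state, without advancing time (a new reading comes with each control period).
- vision.read_camera(name): name is "scene" or "top" or "wrist"; returns a dict with "image" (480x640x3 uint8, blue, green, red), "intrinsics" (3x3 intrinsics, pixels), "cam_to_world" (4x4, takes a point from camera to world coordinates). Camera axes: x right, y down, z forward; pixel columns grow to the right and rows downward; lengths in m; the calibration is good to about 2 mm. A picture is of the moment at which its call begins. There is no depth.
- ctrl.close_job(): hands the job in, once; it reports no verdict.
The state is a dict: "clock": time; "joints": joint angles; "joint_velocities": joint speeds; "joint_efforts": joint torques, N m; "position": TCP position; "eef_rot": TCP orientation; "force": force on the tool from outside, world axes, zero at the start; "moment": the same for the moment, N m; "grip_width": finger opening in m.
Only numpy, scipy, OpenCV 4.12 (cv2) and the standard library are available. Lean on these libraries where they do the work, as an engineer would, in place of code of your own. Each camera call takes 0.05 s, during which the arm holds its last target. There are 200 camera calls.

### The job

Take the red tube head off its mixer: press that mixer's yellow release button right down, turn the head a quarter turn anticlockwise (seen from above) by its handle, lift it off, and set it down upright in the middle of the round blue pad without dropping it. Leave the purple head where it is.

Things in the scene. Friction and masses are not known exactly. Their poses are not given: they have to be found in the camera images.
- red_handle (a point): Red tube head, 0.17-0.33 kg, locked in a collar on a white mixer. Point: on its axis (z up), in its handle, 58 mm above its underside. Handle: upright bar 44 mm long (x) x 14 thick (y), 25 to 75 mm above the underside, over a disc 94 mm wide with caps up to 35. Locked, the bar points at the button. Once that is down, it turns freely 90 deg anticlockwise (12 short still passes; stop just beyond), lifts out in 20 mm.
- red_button (a point): Yellow release button of the red head's mixer (box 210 x 140 mm, 55 high), 24 mm in diameter, 85 mm from the head's axis. Point: centre of its top face, 85 mm above the bench, 28 mm below the head's listed point; z up, x points to the head's axis. It goes straight down 11 mm to a hard stop against about 3 N and stays down when let go; 9 mm frees the head.
- pad_top (a point): Round blue pad, 132 mm in diameter, 6 mm thick, fixed to the bench, with a white ring round its middle. Point: centre of its top face; z up. The head's underside (68 x 44 mm) stands flat on it.
- purple_handle (a point): The same point on a second head, identical to the red one but purple, locked on another mixer like the first, with its own yellow button. The two mixers may stand either way round, some 0.4 to 0.6 m apart. Leave this one alone.
There are look-alikes about, which are no part of the job. Leave any pink look-alike of the part that bears red_handle alone. Leave any brown look-alike of the part that bears pad_top alone.

How it is judged:
By the outcome, as a careful person would: the job done as asked, in the order asked, and still so for the second after the job is handed in, with the robot touching nothing.
It also fails if it takes over 62 s, if anything falls off the work surface, if the arm or the gripper's body presses on something with over 40 N, if the wrist force passes 120 N, or if a joint passes its speed limit or range.

## Working session

There is one attempt and no reset: what is moved stays moved. The work goes in short steps, Python scripts to look and compute and a shell command to move; the robot and the scene stay as the last step left them, time stands still between calls to the robot, and variables do not carry over. Pictures are saved under pics/ and viewed, about 8 in all and at most 12, crops included, and the job is handed in when it is done.

```bash
mkdir -p pics; python3 - <<'E'
from cell import state,vision,ctrl
import cv2,numpy as np
s=state();print({k:np.round(v,3).tolist() for k,v in s.items()},ctrl.finger_overhang)
for n in("scene","top"):
    c=vision.read_camera(n);cv2.imwrite(f"pics/{n}0.png",c["image"]);print(n,c["intrinsics"],np.round(c["cam_to_world"],3))
E
```

```text
{'clock': 0.0, 'joints': [1.089, 0.478, 0.022, 1.556, -0.012, 1.109, -0.083], 'joint_velocities': [-0.001, 0.002, 0.002, 0.0, -0.0, 0.001, -0.0], 'joint_efforts': [0.0, -59.645, 1.608, -28.12, 0.012, 0.009, -0.0], 'position': [0.246, -0.628, 0.241], 'eef_rot': [0.983, 0.186, -0.0, -0.001], 'force': [-0.551, 0.297, -1.048], 'moment': [0.035, -0.04, 0.021], 'grip_width': 0.086} 0.011
scene [[605.94216616   0.         325.32480725]
 [  0.         605.94216616 237.80240887]
 [  0.           0.           1.        ]] [[ 0.821  0.337 -0.461  1.012]
 [ 0.571 -0.513  0.641 -0.766]
 [-0.02  -0.789 -0.614  0.759]
 [ 0.     0.     0.     1.   ]]
top [[533.42903776   0.         323.12654959]
 [  0.         533.42903776 238.61648491]
 [  0.           0.           1.        ]] [[ 0.021 -0.989  0.144  0.376]
 [-1.    -0.023 -0.008 -0.06 ]
 [ 0.011 -0.144 -0.99   1.032]
 [ 0.     0.     0.     1.   ]]
```

View pics/top0.png

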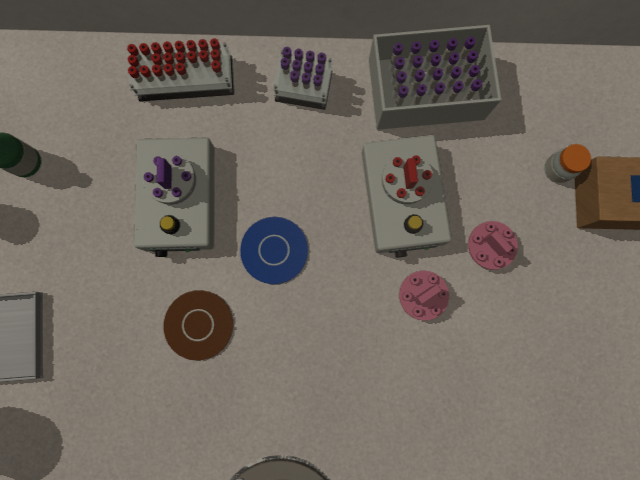

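View pics/scene0.png

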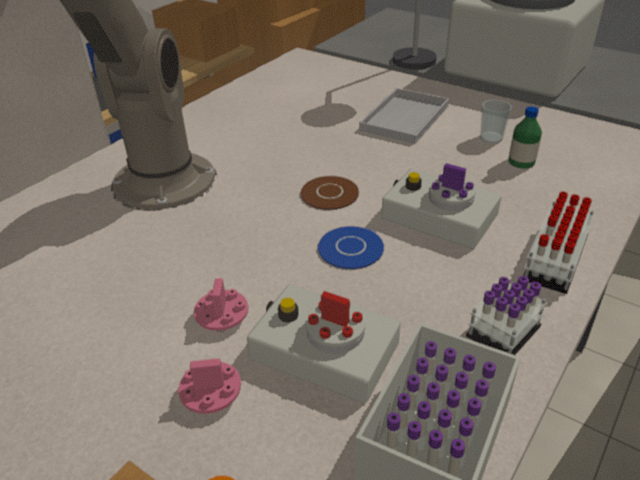

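Candidates, by top-view pixel:
- **Red head:** the target is at (410,173) with its button at (415,224). The purple head is at (163,172) with its button at (169,224).
- **Look-alikes:** pink heads at (493,245) and (425,296), and the red tube rack at (175,58).
- **Pads:** blue pad at (274,250), brown look-alike at (198,325).

I choose the red head, its own button at (415,224), and the blue pad.

```bash
cat >h.py <<'E'
from cell import state,vision,ctrl
import cv2,numpy as np
from scipy.spatial.transform import Rotation as R
def ray(c,px):
    d=np.linalg.inv(c["intrinsics"])@[px[0],px[1],1]; T=c["cam_to_world"]; return T[:3,3],T[:3,:3]@d
def plane(c,px,z):
    o,d=ray(c,px); return o+d*(z-o[2])/d[2]
def tri(c1,p1,c2,p2):
    o1,d1=ray(c1,p1);o2,d2=ray(c2,p2)
    s=np.linalg.lstsq(np.c_[d1,-d2],o2-o1,rcond=None)[0];a=o1+s[0]*d1;b=o2+s[1]*d2
    return (a+b)/2,np.linalg.norm(a-b)
RNG={'red':[((0,150,70),(6,255,255)),((174,150,70),(180,255,255))],'yellow':[((20,150,80),(35,255,255))],'blue':[((105,120,50),(125,255,255))]}
def blobs(img,col,roi=None,amin=30):
    h=cv2.cvtColor(img,cv2.COLOR_BGR2HSV);m=sum(cv2.inRange(h,*r) for r in RNG[col])
    if roi: k=np.zeros_like(m);x0,y0,x1,y1=roi;k[y0:y1,x0:x1]=1;m=m*k
    cs,_=cv2.findContours(m,cv2.RETR_EXTERNAL,cv2.CHAIN_APPROX_NONE)
    return sorted([(cv2.contourArea(c),c) for c in cs if cv2.contourArea(c)>=amin],key=lambda t:-t[0])
def st():
    s=state();r=R.from_quat(s["eef_rot"]).as_matrix()
    print("t",round(s["clock"],2),"p",np.round(s["position"],4),"x",np.round(r[:,0],3),"z",np.round(r[:,2],3),"F",np.round(s["force"],1),"w",round(s["grip_width"],4));return s,r
def go(p,yaw=None):
    """tool-frame remaining: rows units; yaw = desired world angle of tool y axis"""
    s,r=st();d=r.T@(np.array(p)-s["position"]);print("tool shift mm",np.round(d*1e3,1),"units",np.round(d/.02,2))
    if yaw is not None:
        y=np.arctan2(r[1,1],r[0,1]);e=(yaw-y+np.pi/2)%np.pi-np.pi/2
        print("turn about tool z (rad)",round(-e,3),"deg world",round(np.degrees(e),1))
E
python3 - <<'E'
from h import *
t=vision.read_camera("top");s=vision.read_camera("scene")
for n,c in(("top",t),("scene",s)):
  for col,roi in(('red',(380,140,440,200) if n=="top" else(300,285,370,350)),('yellow',None),('blue',(230,200,320,300) if n=="top" else (300,210,400,280))):
    for a,k in blobs(c["image"],col,roi,20):
        x=k[:,0,:].mean(0);(ex,ey),ax,an=cv2.minAreaRect(k);m=cv2.moments(k);g=(m['m10']/m['m00'],m['m01']/m['m00'])
        print(n,col,a,np.round(g,1),np.round((ex,ey),1),np.round(ax,1),round(an),"on plane",np.round(plane(c,g,{'red':.13,'yellow':.085,'blue':.006}[col]),4))
im=t["image"][130:270,350:460];b=s["image"][270:400,240:410]
cv2.imwrite("pics/crop1.png",np.hstack([cv2.resize(im,(440,560),interpolation=2),cv2.resize(b,(340,560),interpolation=2)]))
E
```

```text
top red 274.5 [410.9 169.8] [410.7 170.9] [14.4 31. ] 6 on plane [ 0.6323 -0.2173  0.13  ]
top red 46.0 [397.  161.5] [397.  161.5] [7. 8.] 90 on plane [ 0.6466 -0.193   0.13  ]
top red 45.0 [400.9 192.5] [401.  192.5] [7. 8.] 90 on plane [ 0.5913 -0.1999  0.13  ]
top red 43.0 [419.5 190.8] [419.  190.5] [7. 8.] 90 on plane [ 0.5951 -0.2322  0.13  ]
top red 43.0 [389.7 177.8] [390.  177.5] [7. 8.] 90 on plane [ 0.6171 -0.1803  0.13  ]
top red 33.0 [427.1 173.9] [427. 174.] [6. 6.] 90 on plane [ 0.6255 -0.2455  0.13  ]
top yellow 119.5 [414.6 221.8] [414.8 221.8] [12.  12.7] 45 on plane [ 0.5484 -0.2317  0.085 ]
top yellow 114.5 [166.4 222.4] [166.2 222.3] [12.  12.7] 45 on plane [0.537  0.2149 0.085 ]
top blue 3383.0 [273.6 250.1] [273.5 250. ] [65.8 65.8] 45 on plane [0.5009 0.0276 0.006 ]
scene red 761.0 [335.6 310.4] [334.7 314.2] [46.4 29.5] 84 on plane [ 0.6506 -0.2426  0.13  ]
scene red 70.0 [324.6 332.5] [324.5 332.5] [9. 9.] 90 on plane [ 0.6622 -0.2876  0.13  ]
scene red 60.0 [312.8 318.8] [313.  318.5] [9. 8.] 90 on plane [ 0.6328 -0.2749  0.13  ]
scene red 59.0 [356.8 316.9] [357.  316.5] [8. 9.] 0 on plane [ 0.6835 -0.2366  0.13  ]
scene yellow 156.5 [287.2 304.9] [287. 305.] [14. 14.] 90 on plane [ 0.5539 -0.2376  0.085 ]
scene yellow 75.0 [413.6 177.3] [414.  177.5] [ 9. 10.] 90 on plane [0.5415 0.2063 0.085 ]
scene blue 2022.0 [350.6 247.2] [350.5 247.5] [41. 63.] 90 on plane [0.505  0.0236 0.006 ]
```

View pics/crop1.png

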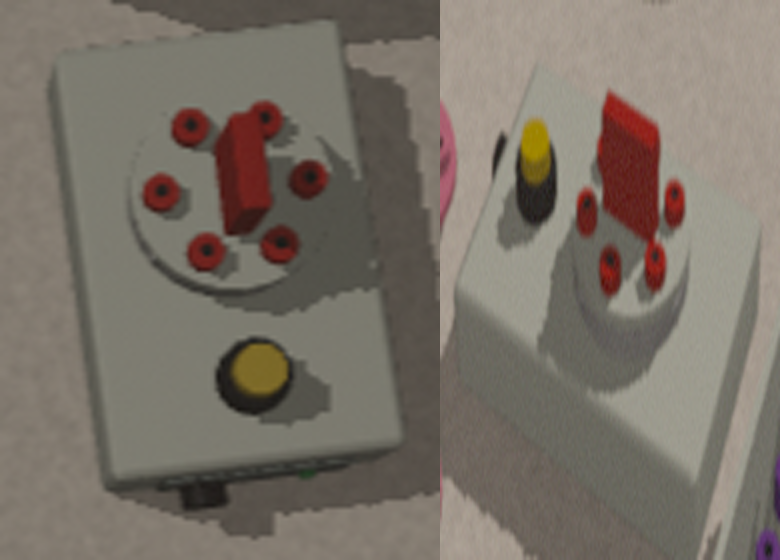

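The crop confirms the red bar points at its own button; in the crop the button is at about (260,370) and the bar at about (243,175). Now I move towards the button and close the gripper.

```bash
python3 -m crank '1 -.6 0 0 0 0;1 -.6 0 0 0 0;1 -.6 0 0 0 0;1 -.6 0 0 0 0;1 -.6 0 0 0 0;1 -.6 0 0 0 0;1 -.6 0 0 0 0;1 -.6 0 0 0 0' 0; python3 -m crank '1 -.6 0 0 0 0;1 -.6 0 0 0 0;1 -.6 0 0 0 0;1 -.6 0 0 0 0;1 -.6 0 0 0 0;1 -.6 0 0 0 0;1 -.6 0 0 0 0;1 -.6 0 0 0 0'
python3 - <<'E'
from h import *
t=vision.read_camera("top")
P=lambda a,z:plane(t,a,z)
A=P((408.3,176),.09);B=P((414.6,221.8),.085);print(A,B,np.linalg.norm((A-B)[:2]),np.degrees(np.arctan2(*(A-B)[1::-1])))
go([B[0],B[1],.24],np.arctan2(*(A-B)[1::-1])+np.pi/2)
E
```

```text
clock: 0.87
position: [0.3608, -0.4796, 0.2422]
eef_rot: [0.983, 0.186, -0.0, -0.0]
force: [-0.5, -0.7, 0.4]
grip_width: 0.0
clock: 1.53
position: [0.4747, -0.3318, 0.2422]
eef_rot: [0.983, 0.186, -0.0, -0.0]
force: [0.5, 0.2, -0.2]
grip_width: -0.0001
[ 0.63190097 -0.21950051  0.09      ] [ 0.54850493 -0.2315991   0.085     ] 0.08426906486583205 8.254531856009857
t 1.58 p [ 0.4786 -0.3266  0.2423] x [0.929 0.371 0.003] z [ 0.002  0.003 -1.   ] F [2.3 4.2 0.2] w 0.0003
tool shift mm [100.2 -62.3   2.7] units [ 5.01 -3.11  0.13]
turn about tool z (rad) 0.236 deg world -13.5
```

```bash
python3 -m crank '1 -.6 0 0 0 0;1 -.65 0 0 0 0;1 -.6 0 0 0 0;1 -.65 0 0 0 0;1 -.6 0 0 0 0;0 0 0 0 0 1;0 0 0 0 0 1;0 0 0 0 0 .36'; python3 -m crank '0 0 0 0 0 0;0 0 0 0 0 0'
python3 - <<'E'
from h import *
go([.5485,-.2316,.24],np.radians(98.25))
c=vision.read_camera("wrist");cv2.imwrite("pics/w1.png",c["image"]);print(np.round(c["cam_to_world"],3),c["intrinsics"][0])
s=state();q=np.linalg.inv(c["cam_to_world"])
for n,p in(("btn",[.5485,-.2316,.085]),("axis",[.6319,-.2195,.13])):
    v=c["intrinsics"]@(q@[*p,1])[:3];print(n,v[:2]/v[2])
E
```

```text
clock: 2.25
position: [0.5449, -0.2381, 0.2421]
eef_rot: [0.998, 0.067, -0.0, -0.0]
force: [0.5, -0.1, 0.4]
grip_width: -0.0002
clock: 2.42
position: [0.5446, -0.2386, 0.2422]
eef_rot: [0.998, 0.07, -0.0, 0.0]
force: [-0.6, -0.4, 0.0]
grip_width: 0.0001
t 2.42 p [ 0.5446 -0.2386  0.2422] x [ 0.99   0.139 -0.   ] z [-0. -0. -1.] F [-0.6 -0.4  0. ] w 0.0001
tool shift mm [ 4.8 -6.4  2.2] units [ 0.24 -0.32  0.11]
turn about tool z (rad) -0.005 deg world 0.3
[[ 0.138 -0.95  -0.281  0.616]
 [-0.99  -0.133 -0.039 -0.229]
 [ 0.     0.284 -0.959  0.374]
 [ 0.     0.     0.     1.   ]] [391.12216431   0.         322.60739418]
btn [313.05061267 214.44715131]
axis [309.51026634  91.81792737]
```

View pics/w1.png

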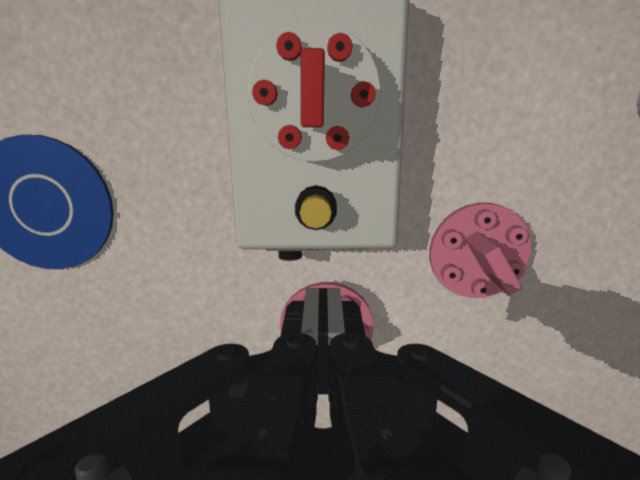

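The wrist view shows the button top at about (316,212) and the bar at about (312,87), both close to the predicted pixels. I'll refine the estimates with this camera.

```bash
python3 - <<'E'
from h import *
c=vision.read_camera("wrist")
a,k=blobs(c["image"],'yellow')[0];(x,y),r=cv2.minEnclosingCircle(k);B=plane(c,(x,y),.085);print("btn",(x,y),r,a,B, cv2.boundingRect(k))
caps=[]
for a,k in blobs(c["image"],'red',None,40):
    g=cv2.minAreaRect(k);print(round(a),np.round(g[0],1),np.round(g[1],1),round(g[2]))
    (x,y),r=cv2.minEnclosingCircle(k)
    if a<1000: caps.append(plane(c,(x,y),.09)[:2])
    else: H=plane(c,g[0],.13);box=cv2.boxPoints(g);print("bar",H,np.round(box),[np.round(plane(c,p,.13)[:2],4) for p in box])
caps=np.array(caps);M=np.c_[2*caps,np.ones(len(caps))];z=np.linalg.lstsq(M,(caps**2).sum(1),rcond=None)[0]
print("cap circle",z[:2],np.sqrt(z[2]+z[:2]@z[:2]),len(caps)); A=z[:2]
print(np.linalg.norm(A-B[:2]),np.degrees(np.arctan2(*(A-B[:2])[::-1])))
E
```

```text
btn (315.5, 211.40322875976562) 16.41094207763672 734.5 [ 0.55110243 -0.23317008  0.085     ] (300, 195, 31, 33)
2122 [308.9  77.4] [99.3 42.9] 72
bar [ 0.63966208 -0.2182078   0.13      ] [[273.  37.]
 [314.  24.]
 [344. 118.]
 [304. 131.]] [array([ 0.6581, -0.1955]), array([ 0.6679, -0.2175]), array([ 0.6201, -0.2422]), array([ 0.6093, -0.2189])]
466 [339.5  46.5] [23.  26.4] 14
416 [264.3  92.3] [23.3 22.6] 45
408 [363.  94.] [24. 22.] 90
370 [289.  136.5] [21.9 21.9] 45
362 [337.  137.5] [21.8 21.8] 18
cap circle [ 0.63405447 -0.22085372] 0.033705765731285024 5
0.08386139634007236 8.44533629998801
```

```bash
python3 -m crank '.31 -.26 0 0 0 0;0 0 1 0 0 0;0 0 1 0 0 0;0 0 1 0 0 0;0 0 1 0 0 0;0 0 1 0 0 0;0 0 1 0 0 0;0 0 .3 0 0 0'; python3 -m crank '0 0 .2 0 0 0;0 0 .1 0 0 0;0 0 .1 0 0 0;0 0 .1 0 0 0;0 0 .1 0 0 0'; python3 -m crank '0 0 .1 0 0 0;0 0 .1 0 0 0;0 0 .1 0 0 0;0 0 .1 0 0 0'
```

```text
clock: 3.18
position: [0.5488, -0.2315, 0.1134]
eef_rot: [0.998, 0.069, -0.002, -0.001]
force: [0.0, 0.0, 0.2]
grip_width: 0.0001
clock: 3.6
position: [0.5509, -0.2328, 0.1052]
eef_rot: [0.998, 0.069, 0.001, 0.0]
force: [0.1, -0.0, -0.3]
grip_width: -0.0002
clock: 3.93
position: [0.5502, -0.2326, 0.0962]
eef_rot: [0.998, 0.069, 0.0, 0.0]
force: [0.1, 0.6, -1.2]
grip_width: -0.0004
```

```bash
python3 -m crank '0 0 .1 0 0 0;0 0 .1 0 0 0;0 0 .1 0 0 0;0 0 0 0 0 0'; python3 -m crank '0 0 .1 0 0 0;0 0 .1 0 0 0;0 0 0 0 0 0'; python3 -m crank '0 0 .06 0 0 0;0 0 .04 0 0 0;0 0 0 0 0 0'
```

```text
clock: 4.27
position: [0.5502, -0.2326, 0.09]
eef_rot: [0.998, 0.069, -0.0, 0.0]
force: [0.3, 0.8, -0.1]
grip_width: 0.0001
clock: 4.52
position: [0.5502, -0.2326, 0.086]
eef_rot: [0.998, 0.069, -0.0, -0.0]
force: [-0.4, -0.6, -0.2]
grip_width: 0.0001
clock: 4.77
position: [0.5502, -0.2326, 0.0851]
eef_rot: [0.998, 0.069, 0.0, 0.0]
force: [-2.4, 0.8, 9.6]
grip_width: -0.0003
```

```bash
python3 -m crank '0 0 .05 0 0 0;0 0 .05 0 0 0;0 0 0 0 0 0'; python3 - <<'E'
from h import *
st();c=vision.read_camera("scene");cv2.imwrite("pics/s2.png",cv2.resize(c["image"][230:380,230:400],(680,600),interpolation=2));st()
E
```

```text
clock: 5.02
position: [0.5503, -0.2327, 0.0849]
eef_rot: [0.998, 0.069, 0.0, 0.0]
force: [-8.8, 2.6, 24.3]
grip_width: -0.0001
t 5.02 p [ 0.5503 -0.2327  0.0849] x [0.991 0.137 0.   ] z [ 0. -0. -1.] F [-8.8  2.6 24.3] w -0.0001
t 5.07 p [ 0.5503 -0.2326  0.0849] x [0.991 0.137 0.   ] z [ 0. -0. -1.] F [-8.   3.2 25. ] w 0.0003
```

View pics/s2.png

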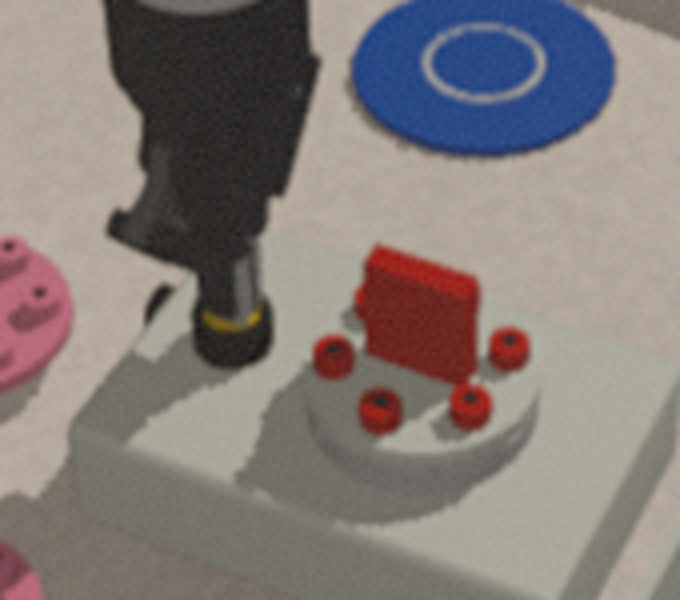

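The picture shows the fingertips pressing the button nearly into its collar, with a 25 N hard stop at tip z 0.074. That is the full 11 mm. Next I retract, go over the handle and open the gripper.

```bash
python3 -m crank '0 0 -.3 0 0 0;0 0 -1 0 0 0;0 0 -1 0 0 0;0 0 -1 0 0 0;0 0 -1 0 0 0;0 0 -1 0 0 0;0 0 -.7 0 0 0'; python3 -m crank '1 0 0 0 0 0;1 0 0 0 0 0;1 0 0 0 0 0;1 0 0 0 0 0;.2 0 0 0 0 0;0 0 0 0 0 0;0 0 0 0 0 0' .6
python3 - <<'E'
from h import *
go([.6333,-.2203,.11],np.radians(98.3))
c=vision.read_camera("wrist");cv2.imwrite("pics/w2.png",c["image"]);cv2.imwrite("pics/w2.png",c["image"])
E
```

```text
clock: 5.65
position: [0.5506, -0.2327, 0.204]
eef_rot: [0.998, 0.069, 0.001, 0.0]
force: [-0.7, -0.7, -0.4]
grip_width: 0.0002
clock: 6.23
position: [0.6325, -0.2212, 0.2017]
eef_rot: [0.998, 0.069, -0.001, -0.0]
force: [-0.0, -0.0, 0.7]
grip_width: 0.0511
t 6.23 p [ 0.6325 -0.2212  0.2017] x [ 0.991  0.137 -0.001] z [-0.002  0.    -1.   ] F [-0.  -0.   0.7] w 0.0511
tool shift mm [ 1.1 -0.8 91.7] units [ 0.05 -0.04  4.58]
turn about tool z (rad) -0.007 deg world 0.4
```

View pics/w2.png

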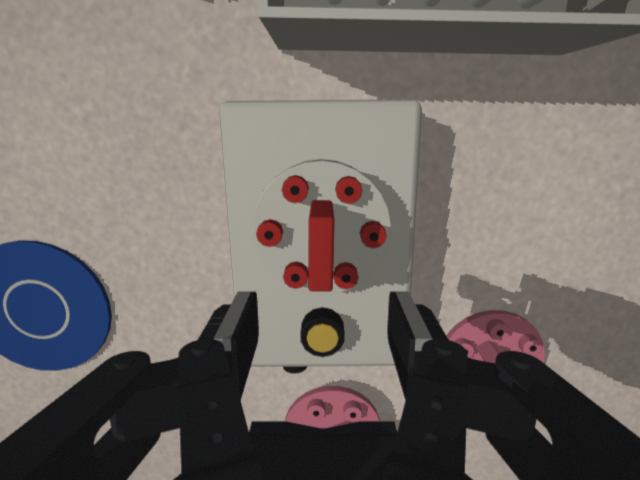

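The bar at (321,245) lies midway between the jaws (midline about 322) and the button at (322,337) is down. I descend and grip.

```bash
python3 -m crank '.05 -.04 1 0 0 0;0 0 1 0 0 0;0 0 1 0 0 0;0 0 1 0 0 0;0 0 .4 0 0 0;0 0 .25 0 0 0;0 0 0 0 0 0' .4; python3 -m crank '0 0 0 0 0 0;0 0 0 0 0 0;0 0 0 0 0 0;0 0 0 0 0 0;0 0 0 0 0 0' 0 40; python3 -c "
from h import *
st();print(state()['moment'],state()['joints'])"
```

```text
clock: 6.87
position: [0.6333, -0.2204, 0.1088]
eef_rot: [0.998, 0.069, -0.001, -0.0]
force: [-0.2, -0.1, 0.2]
grip_width: 0.0339
clock: 7.28
position: [0.635, -0.2203, 0.1106]
eef_rot: [0.998, 0.069, 0.001, 0.0]
force: [-0.9, 0.3, 5.9]
grip_width: 0.0133
t 7.28 p [ 0.635  -0.2203  0.1106] x [0.991 0.137 0.002] z [ 0.002 -0.001 -1.   ] F [-0.9  0.3  5.9] w 0.0133
[-0.01481644  0.19522054  0.05297931] [ 0.31942528  0.60850016 -0.11137628  1.66293187  0.08323408  0.87278256
 -1.25848612]
```

```bash
python3 -m crank '0 0 -.08 0 0 0;0 0 0 0 0 -.5;0 0 0 0 0 -.5;0 0 0 0 0 -.5;0 0 0 0 0 -.5;0 0 0 0 0 0'; python3 -c "
from h import *
st();print(state()['moment'])"
```

```text
clock: 7.78
position: [0.634, -0.2206, 0.1107]
eef_rot: [0.986, 0.169, -0.0, 0.0]
force: [0.1, -0.9, -1.1]
grip_width: 0.0134
t 7.78 p [ 0.634  -0.2206  0.1107] x [ 0.943  0.333 -0.   ] z [-0. -0. -1.] F [ 0.1 -0.9 -1.1] w 0.0134
[-0.19601212 -0.0519083  -0.03283874]
```

Turning freely with small forces, so I continue the turn.

```bash
python3 -m crank '0 0 0 0 0 -.8;0 0 0 0 0 -.8;0 0 0 0 0 -.8;0 0 0 0 0 -.8;0 0 0 0 0 -.8;0 0 0 0 0 -.8;0 0 0 0 0 -.8;0 0 0 0 0 0'; python3 -m crank '0 0 0 0 0 -.8;0 0 0 0 0 -.8;0 0 0 0 0 -.8;0 0 0 0 0 -.8;0 0 0 0 0 -.8;0 0 0 0 0 -.8;0 0 0 0 0 -.8;0 0 0 0 0 0'; python3 -c "
from h import *
s,r=st();print(s['moment'],np.degrees(np.arctan2(r[1,0],r[0,0]))-8.3);c=vision.read_camera('wrist');cv2.imwrite('pics/w3.png',c['image'])"
```

```text
clock: 8.45
position: [0.6341, -0.2203, 0.1107]
eef_rot: [0.901, 0.434, -0.0, -0.0]
force: [0.3, 0.6, -0.0]
grip_width: 0.0132
clock: 9.12
position: [0.6342, -0.2202, 0.1107]
eef_rot: [0.746, 0.666, 0.0, -0.0]
force: [0.6, -0.5, -0.8]
grip_width: 0.0135
t 9.12 p [ 0.6342 -0.2202  0.1107] x [0.114 0.994 0.   ] z [-0.  0. -1.] F [ 0.6 -0.5 -0.8] w 0.0135
[-0.0377093  -0.05638102 -0.02232564] 75.18011782053276
```

View pics/w3.png

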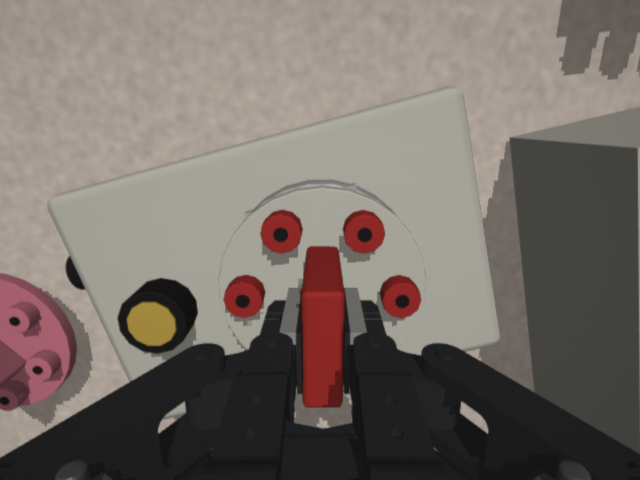

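The bar and caps turned with the gripper (bar at (322,330), jaws aligned), about 75° so far. I finish the quarter turn.

```bash
python3 -m crank '0 0 0 0 0 -.6;0 0 0 0 0 -.6;0 0 0 0 0 -.6;0 0 0 0 0 -.4;0 0 0 0 0 -.4;0 0 0 0 0 0'  - 60; python3 -c "
from h import *
s,r=st();print(s['moment'],np.degrees(np.arctan2(r[1,0],r[0,0]))-8.3)"; python3 -m crank '0 0 -.2 0 0 0;0 0 -.2 0 0 0;0 0 -.2 0 0 0;0 0 -.2 0 0 0;0 0 -.2 0 0 0'
```

```text
clock: 9.67
position: [0.6342, -0.2201, 0.1108]
eef_rot: [0.654, 0.756, -0.0, -0.0]
force: [0.1, 0.0, -1.0]
grip_width: 0.0129
t 9.67 p [ 0.6342 -0.2201  0.1108] x [-0.144  0.99   0.   ] z [-0.  0. -1.] F [ 0.1  0.  -1. ] w 0.0129
[-0.02561372 -0.10631074 -0.01465656] 89.9578301104011
clock: 10.08
position: [0.6343, -0.22, 0.1315]
eef_rot: [0.654, 0.757, 0.0, 0.0]
force: [0.2, -0.5, -3.2]
grip_width: 0.0132
```

```bash
python3 -m crank '0 0 -1 0 0 0;0 0 -1 0 0 0;0 0 -1 0 0 0;0 0 -1 0 0 0;0 0 -.5 0 0 0;0 0 0 0 0 0'; python3 -m crank '1 -.5 0 0 0 0;1 -.5 0 0 0 0;1 -.6 0 0 0 0;1 -.6 0 0 0 0;1 -.6 0 0 0 0;1 -.6 0 0 0 0;1 -.6 0 0 0 0;1 -.6 0 0 0 0';python3 -m crank '0 0 0 0 0 0;0 0 0 0 0 0;0 0 0 0 0 0'
python3 - <<'E'
from h import *
go([.5025,.026,.13])
c=vision.read_camera('wrist');cv2.imwrite('pics/w4.png',c['image'])
for a,k in blobs(c["image"],'blue',None,2000):
    e=cv2.fitEllipse(cv2.convexHull(k));print(a,e,cv2.boundingRect(k),plane(c,e[0],.006))
    p=np.array([plane(c,q[0],.006)[:2] for q in cv2.convexHull(k)]).astype(np.float32);print("circle on plane",cv2.minEnclosingCircle(p))
E
```

```text
clock: 10.58
position: [0.6358, -0.2202, 0.2241]
eef_rot: [0.653, 0.757, 0.001, 0.002]
force: [0.1, -0.1, -2.4]
grip_width: 0.0132
clock: 11.25
position: [0.5182, -0.0745, 0.2197]
eef_rot: [0.653, 0.757, -0.001, -0.001]
force: [-0.6, 0.3, -2.7]
grip_width: 0.0129
clock: 11.5
position: [0.5197, -0.0759, 0.2204]
eef_rot: [0.653, 0.757, -0.0, -0.0]
force: [-0.1, 0.2, -2.9]
grip_width: 0.0133
t 11.5 p [ 0.5197 -0.0759  0.2204] x [-0.146  0.989 -0.   ] z [-0.001 -0.    -1.   ] F [-0.1  0.2 -2.9] w 0.0133
tool shift mm [103.4  -2.1  90.3] units [ 5.17 -0.11  4.52]
20369.5 ((320.6873474121094, 75.02497100830078), (157.8977813720703, 169.71524047851562), 179.99005126953125) (242, 0, 158, 160) [0.50260973 0.03059394 0.006     ]
circle on plane ((0.5031335949897766, 0.02686862275004387), 0.06539449840784073)
```

View pics/w4.png

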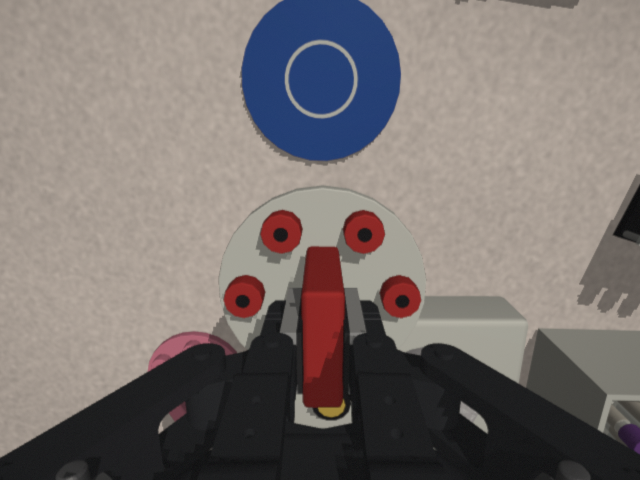

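The wrist view shows the blue pad's ring centred at about (321,78), on the bench plane at (0.503, 0.027). This agrees with the top view. I go over it and lower.

```bash
python3 -m crank '1 0 0 0 0 0;1 0 0 0 0 0;1 0 0 0 0 0;1 -.08 0 0 0 0;.8 0 0 0 0 0;.4 0 0 0 0 0;0 0 0 0 0 0'; python3 -m crank '0 0 1 0 0 0;0 0 1 0 0 0;0 0 1 0 0 0;0 0 1 0 0 0;0 0 1 0 0 0;0 0 1 0 0 0;0 0 .7 0 0 0;0 0 .3 0 0 0'; python3 -m crank '0 0 .2 0 0 0;0 0 .15 0 0 0;0 0 0 0 0 0'; python3 -c "
from h import *
go([.503,.027,.0617])"
```

```text
clock: 12.13
position: [0.5032, 0.0288, 0.2208]
eef_rot: [0.652, 0.758, 0.0, -0.0]
force: [0.4, 0.4, -2.6]
grip_width: 0.0134
clock: 12.8
position: [0.5023, 0.0252, 0.0786]
eef_rot: [0.654, 0.756, -0.001, -0.001]
force: [-0.1, -0.2, -2.6]
grip_width: 0.0132
clock: 13.05
position: [0.5035, 0.0268, 0.074]
eef_rot: [0.654, 0.757, 0.0, 0.0]
force: [-0.5, -0.5, -2.7]
grip_width: 0.0134
t 13.05 p [0.5035 0.0268 0.074 ] x [-0.146  0.989 -0.   ] z [ 0. -0. -1.] F [-0.5 -0.5 -2.7] w 0.0134
tool shift mm [ 0.2 -0.5 12.3] units [ 0.01 -0.02  0.61]
```

```bash
python3 -m crank '0 0 .15 0 0 0;0 0 .15 0 0 0;0 0 .1 0 0 0;0 0 .05 0 0 0;0 0 .05 0 0 0;0 0 0 0 0 0'; python3 -m crank '0 0 .05 0 0 0;0 0 .03 0 0 0;0 0 0 0 0 0'; python3 -m crank '0 0 .03 0 0 0;0 0 0 0 0 0'
```

```text
clock: 13.55
position: [0.5029, 0.0273, 0.0638]
eef_rot: [0.653, 0.757, -0.0, -0.0]
force: [0.3, 0.2, -3.3]
grip_width: 0.0131
clock: 13.8
position: [0.503, 0.0273, 0.0622]
eef_rot: [0.653, 0.757, -0.0, -0.0]
force: [0.2, -0.3, -2.9]
grip_width: 0.0128
clock: 13.97
position: [0.5031, 0.0273, 0.0617]
eef_rot: [0.653, 0.757, 0.0, 0.0]
force: [-0.0, 0.4, -2.2]
grip_width: 0.0131
```

```bash
python3 -m crank '0 0 .03 0 0 0;0 0 0 0 0 0'; python3 -m crank '0 0 .03 0 0 0;0 0 0 0 0 0';  python3 -m crank '0 0 .03 0 0 0;0 0 0 0 0 0'
```

```text
clock: 14.13
position: [0.5031, 0.0274, 0.0616]
eef_rot: [0.653, 0.757, -0.0, 0.0]
force: [-2.7, -0.4, 4.6]
grip_width: 0.0133
clock: 14.3
position: [0.5031, 0.0273, 0.0616]
eef_rot: [0.653, 0.757, -0.0, 0.0]
force: [-4.3, -2.0, 12.1]
grip_width: 0.013
clock: 14.47
position: [0.5031, 0.0273, 0.0616]
eef_rot: [0.653, 0.757, -0.0, 0.001]
force: [-6.4, -1.3, 20.0]
grip_width: 0.013
```

The head is firmly on the pad, at the expected height. I relieve the pressure, release and retreat.

```bash
python3 -m crank '0 0 -.07 0 0 0;0 0 0 0 0 0'; python3 -m crank '0 0 0 0 0 0;0 0 0 0 0 0;0 0 0 0 0 0;0 0 0 0 0 0' .4; python3 -m crank '0 0 -.3 0 0 0;0 0 -.6 0 0 0;0 0 -1 0 0 0;0 0 -1 0 0 0;0 0 -1 0 0 0;0 0 -1 0 0 0;0 0 -1 0 0 0;0 0 -1 0 0 0';  python3 -m crank '-1 0 0 0 0 0;-1 0 0 0 0 0;-1 0 0 0 0 0;-1 0 0 0 0 0;-1 0 0 0 0 0;-1 0 0 0 0 0;-1 0 0 0 0 0;0 0 0 0 0 0'
python3 - <<'E'
from h import *
c=vision.read_camera('wrist');t=vision.read_camera('top');b=vision.read_camera('scene')
cv2.imwrite('pics/end.png',np.hstack([cv2.resize(c['image'],(400,300)),cv2.resize(b['image'][120:420,200:520],(400,300))]))
caps=[]
for a,k in blobs(c["image"],'red',None,40):
    (x,y),r=cv2.minEnclosingCircle(k);print(round(a),round(x),round(y))
    if a<800: caps.append(plane(c,(x,y),.041)[:2])
caps=np.array(caps);M=np.c_[2*caps,np.ones(len(caps))];z=np.linalg.lstsq(M,(caps**2).sum(1),rcond=None)[0]
print("caps",z[:2],np.sqrt(z[2]+z[:2]@z[:2]))
a,k=blobs(c["image"],'blue')[0];p=np.array([plane(c,q[0],.006)[:2] for q in cv2.convexHull(k)]).astype(np.float32);print("pad",cv2.minEnclosingCircle(p));st()
E
```

```text
clock: 14.63
position: [0.5033, 0.0274, 0.0617]
eef_rot: [0.653, 0.757, 0.0, 0.0]
force: [-0.7, -0.2, -1.7]
grip_width: 0.013
clock: 14.97
position: [0.5031, 0.0274, 0.0613]
eef_rot: [0.653, 0.757, 0.0, 0.0]
force: [0.7, 0.2, -0.3]
grip_width: 0.0342
clock: 15.63
position: [0.5029, 0.0276, 0.2015]
eef_rot: [0.653, 0.757, 0.0, 0.0]
force: [-0.4, 1.0, -0.3]
grip_width: 0.0344
clock: 16.3
position: [0.5237, -0.1159, 0.2002]
eef_rot: [0.655, 0.755, -0.0, 0.001]
force: [-0.7, -0.1, -0.0]
grip_width: 0.0342
657 322 15
418 271 9
418 347 56
408 297 57
405 374 9
caps [0.50440023 0.02027135] 0.028668261537952964
pad ((0.5029861330986023, 0.02738996222615242), 0.06526034325361252)
t 16.45 p [ 0.5235 -0.1106  0.2   ] x [-0.147  0.989  0.   ] z [ 0.001  0.    -1.   ] F [-0.4  0.   0. ] w 0.034
```

View pics/end.png

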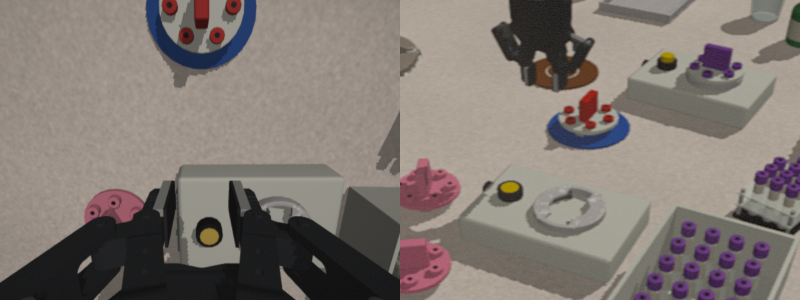

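The head stands upright on the blue pad and the red mixer's collar is empty. The cap fit was spoiled because the bar blob was included (radius 0.0287 against 0.0337). I redo it with the four caps only.

```bash
python3 - <<'E'
from h import *
c=vision.read_camera('wrist')
caps=np.array([plane(c,cv2.minEnclosingCircle(k)[0],.041)[:2] for a,k in blobs(c["image"],'red',None,300) if a<500])
M=np.c_[2*caps,np.ones(len(caps))];z=np.linalg.lstsq(M,(caps**2).sum(1),rcond=None)[0];print(len(caps),z[:2],np.sqrt(z[2]+z[:2]@z[:2]))
t=vision.read_camera('top')
q=[(a,cv2.minEnclosingCircle(k)[0]) for a,k in blobs(t["image"],'red',(230,200,320,300),15)]
print([(a,np.round(p,1).tolist(),np.round(plane(t,p,.041)[:2],4).tolist()) for a,p in q])
p=[x for a,x in q if a<120];C=cv2.minEnclosingCircle(np.array([plane(t,x,.041)[:2] for x in p],np.float32));print("top caps",C)
E
```

```text
4 [0.50363977 0.02507796] 0.03379064448536235
[(185.0, [268.0, 242.5], [0.5107, 0.0356]), (40.5, [275.2, 265.2], [0.4683, 0.0205]), (40.5, [258.5, 258.0], [0.4812, 0.0522]), (40.0, [287.5, 236.5], [0.5229, -0.0006]), (39.5, [271.2, 229.4], [0.5357, 0.0304]), (37.0, [289.5, 254.5], [0.489, -0.0054])]
top caps ((0.5020248889923096, 0.02546868473291397), 0.03416680172085762)
```

```bash
python3 -c "
from cell import ctrl
print(ctrl.close_job())"
```

```text
the job is handed in; nothing more can be done
None
```

I took the red head off its mixer and set it upright in the middle of the blue pad. The job was handed in after about 16.6 s of robot time.

- **Button:** I pressed the red mixer's yellow button 11 mm to its hard stop, reading about 25 N there.
- **Turn and lift:** I turned the head 90° anticlockwise by its handle. Side forces stayed under about 1 N in the readings. It lifted out without resistance.
- **Placing:** I lowered it until it touched the pad at the expected height. I pressed to about 20 N before easing off, then opened the gripper and backed away.
- **Last checks:** The final images show the head upright on the pad and the red mixer's collar empty. The purple head and the pink look-alikes look undisturbed. The head's centre is within about 2.5 mm of the pad's centre by both the top and wrist cameras. The gripper is clear and reads about zero force.
- **Disagreements:**
  - My first final fit from the wrist view was wrong because the bar was counted as a cap. The corrected fit agrees with the top view.
  - Early on, the scene camera's estimates were about 6 mm off the other two for the points I compared. I went by the top and wrist cameras.
  - While the button was going down, the force reading showed almost none of the expected 3 N. The height reached and the hard stop still confirm it went fully down.

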